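# Roll a hybridisation tube into its V-cradle and lock it

### The job

Load the capped glass hybridisation tube into the V-cradle so that its cap can be unscrewed: roll it across the bench with your fingertips, up over the low ramp and into the V, and push it endways until its base is against the end stop plate. Then push the keeper round by its knob until its arm lies fully across the tube, and let go. Only push: never pick up or tip the tube, and leave the timer, bottle, tape roll and tweezers where they are.

Things in the scene. Friction and masses are not known exactly. Their poses are not given: they have to be found in the camera images.
- tube: Glass tube lying on the bench: a smooth cylinder 40 mm in diameter, 180 mm long with its fluted grey screw cap (same diameter, 28 mm long, at the +y end); white liner inside. About 260 g, rolls easily and soon stops by itself. Origin: on its axis at mid-length, 20 mm above the bench as it lies. y axis: from base to cap; x and z turn as it rolls.
- tube_base (a point): Centre of the flat base face of the tube, the end without a cap.
- cradle: Fixed grey V-cradle with white-lined V faces. Origin: on the bench under the bottom of the V, at mid-length. x: across the V, away from the ramp side; y: along the V; z up. V bed and ramp run from y = -75 to +80 mm. The 120 degree V has its bottom 2 mm high at x = 0; its far face rises to 22 mm at x = 34 mm, then the back rail, 34 mm high, to x = 56 mm.
- ramp_lip (a point): Middle of the rounded lip at the top of the ramp, 12 mm above the bench, at x = -20 mm of the cradle, the same axes. The ramp rises to it from the bench at x = -58 mm (1 mm high there); beyond the lip the near V face drops.
- v_seat (a point): Where the middle of the tube's axis lies when the tube is seated in the V and against the end stop: x = 0, y = +15 mm of the cradle, 25 mm above the bench (top of the tube then 45 mm). The capped end then overhangs the bed by 25 mm at +y. Same axes as the cradle.
- stop_face (a point): Middle of the inner face of the steel end stop plate at the -y end of the V (y = -75 mm of the cradle, 25 mm above the bench); the face looks along +y. The plate is 60 mm wide across the V, 8 mm thick and 42 mm high.
- keeper (a joint): Angle of the keeper, a flat steel arm 16 mm wide, 48.5 to 53.5 mm above the bench, on an upright pivot. 0: open, along -y of the cradle, clear of the V. It grows clockwise seen from above; 1.571 (stop): along -x, straight across the tube. It passes 3 mm above a seated tube, is blocked by an unseated one, needs about 0.5 N at the knob and stays where it is left.
- keeper_pivot (a point): Axis of the keeper's pivot at the height of the knob's middle: x = 44 mm, y = 0 of the cradle, 64.5 mm above the bench (the pivot's screw ends at 58 mm).
- keeper_knob (a point): Middle of the black knob on the keeper's free end, an upright cylinder 14 mm in diameter, from 53.5 to 75.5 mm above the bench (this point 64.5 mm), 60 mm from the pivot.
- timer: Bystander: light grey bench timer 68 x 64 x 19 mm, to the left of the tube. Origin: centre of its underside.
- bottle_small: Bystander: small blue-capped bottle, 56 mm in diameter, 110 mm high, standing behind the cradle. Origin: centre of its underside.
- tape_roll: Bystander: roll of paper tape lying flat behind the cradle, 96 mm in diameter, 18 mm high. Origin: centre of its underside.
- tweezers: Bystander: steel tweezers 129 mm long lying to the right of the ramp, 9 mm high. Origin: centre of the underside.

How it is judged:
By the outcome, as a careful person would: the job done as asked, in the order asked, and still so for the second after the job is handed in, with the robot touching nothing.
It also fails if it takes over 61 s, if anything falls off the work surface, if the arm or the gripper's body presses on something with over 40 N, if the wrist force passes 120 N, or if a joint passes its speed limit or range.

### The arm

A 6-joint arm with a two-finger parallel gripper is mounted at the origin on a cart in front of the work surface, level with it; the furniture and walls round the work are solid. World frame = base frame: x ahead of the robot, y to its left, z up, the work surface at z = 0. Lengths are in m, angles in rad, forces in N, time in s.
With the tool pointing down it reaches from about 0.425 to 0.95 m from the base axis. Payload 3.5 kg.
Tool frame: the origin (TCP) lies midway between the tips of the shut fingers; the grasp point (between the pads) lies 19 mm behind it; z points along the fingers, y is the line along which they close (so a half turn about z gives the same grasp; the last joint's range is limited). The gripper opens to 85 mm and grips with 20 to 120 N. Pads are 22 mm wide; open, the fingers measure 114 mm over their backs; the gripper's body (76 mm by 85 mm) begins 54 mm behind the grasp point. The pads swing forward as they close: fully open they stand 13 mm farther back than shut.
Start: joints at [-1.282, 0.286, 1.577, -0, 1.279, -0.15], TCP at [0.287, -0.611, 0.231] pointing down, gripper open.
Joint ranges: [-2.77, 2.77], [-0.9, 2.22], [0.21, 2.48], [-1.53, 4.67], [0.24, 2.81], [-2.84, 2.84]. Speed limits (rad/s): [2.79, 2.79, 3.14, 3.14, 3.14, 3.14].

### API

Orientations are given as a unit quaternion [w, x, y, z].
In Python, from station import bot gives the robot as it stands.
- The arm moves only by the tool jog_arm, never from a script. Its argument "plan" is a list of rows, each a list of 5 numbers: the opening, from -1 (shut) to 1 (fully open), then the shift along the tool's x, y, z in m, then the turn about the tool's z in degrees. A call has 1 to 8 rows; each row is the pose to reach, as a shift and turn from the pose commanded when the call began, along the tool's axes at that moment; what a row does not reach only later rows make up. A row lasts 1/8 s, in which the tool goes at most 62.5 mm and 10.7 degrees, less where a joint would pass 70% of its speed; a pose out of reach is approached as far as the arm can. A call with a gripper value outside its range is refused whole. The fingers move at their own pace and stop on an object; "force" is the grip in N (left out, the last holds). Time passes only in rows, so rows that repeat a pose let the fingers close. It gives the time, the measured TCP pose, the force, the opening and the grip force at its end, in the units of the state.
- bot.read_state(): the state, without advancing time (a new reading comes with each control period).
- bot.get_image(name): name is "scene" or "top" or "wrist"; returns the picture (480x640x3 uint8, blue, green, red); there is no depth.
- bot.calibration(name): a dict with "mtx" (3x3 intrinsics, pixels), "R" (3x3) and "t" (3): a world point X has camera coordinates R X + t; the wrist camera has in their place "tool_from_camera" (4x4, takes a point from camera to tool coordinates, whose origin is the TCP and whose axes are the flange's). Camera axes: x right, y down, z forward; pixel columns grow to the right and rows downward; lengths in m; the calibration is good to about 2 mm. A picture is of the moment at which its call begins: read the wrist's pose just before it. calibration takes no time and is no camera call.
- bot.hand_in(): hands the job in; it is judged then, once.
The state is a dict: "t": time; "joint_positions": joint angles; "qd": joint speeds; "joint_torque": joint torques, N m; "tool_pos": TCP position; "tool_rot": TCP orientation; "ft_force": force on the tool from outside, world axes, zero at the start; "moment": the same for the moment, N m; "finger_gap": finger opening in m; "finger_force": force on a finger pad.
Only numpy, scipy, OpenCV 4.12 (cv2) and the standard library are available. Lean on these libraries where they do the work, as an engineer would, in place of code of your own. Each camera call takes 0.05 s, during which the arm holds its last target. There are 200 camera calls.

## Working session

There is one attempt and no reset: what is moved stays moved. The work goes in short steps, Python scripts to look and compute and a tool call to move; the robot and the scene stay as the last step left them, time stands still between calls to the robot, and variables do not carry over. Pictures are saved under pics/ and viewed, at most 10 in all, crops included, and the job is handed in when it is done.

Besides the shell and the picture viewer there is one more tool, called after ">>>" as name(argument=value, ...) on one line, values as JSON. jog_arm: Moves the arm, as the interface text tells. Its arguments: {"type":"object","properties":{"plan":{"type":"array"},"force":{"type":"number"}},"required":["plan"]}

```bash
mkdir -p pics; ls; python3 - <<'E'
from station import bot
import cv2
s=bot.read_state();print(s)
for n in("scene","top"):
    cv2.imwrite(f"pics/{n}0.png",bot.get_image(n));c=bot.calibration(n);print(n,c)
print(bot.calibration("wrist"))
E
```

```text
pics
{'t': 0.0, 'joint_positions': array([-1.28198722e+00,  2.87202056e-01,  1.57821582e+00,  1.13147130e-06,
        1.27855772e+00, -1.49985847e-01]), 'qd': array([ 0.00169901, -0.00172597,  0.00032129, -0.00118763,  0.00017344,
       -0.00125945]), 'joint_torque': array([-2.10605838e-03, -4.05982983e+01, -2.92625624e+01, -2.46744294e-04,
        5.77288694e-03,  9.48431307e-07]), 'tool_pos': array([ 0.28661755, -0.61039336,  0.22990188]), 'tool_rot': array([-1.18863767e-03,  9.76028104e-01,  2.17641266e-01, -8.20951723e-05]), 'ft_force': array([-0.2337134 , -0.3831978 , -0.75697998]), 'moment': array([-0.04889766, -0.01941076,  0.00290908]), 'finger_force': 0.0, 'finger_gap': 0.08529170968163427}
scene {'mtx': array([[554.52517721,   0.        , 310.29589223],
       [  0.        , 554.52517721, 238.25970801],
       [  0.        ,   0.        ,   1.        ]]), 'R': array([[-0.46046713, -0.88760026, -0.01165319],
       [-0.65045514,  0.34631664, -0.6759977 ],
       [ 0.60405143, -0.30369484, -0.73681159]]), 't': array([0.4933694 , 0.36195865, 0.69715478])}
top {'mtx': array([[
[... 172 characters left out ...]
 -0.99975681, -0.01114102],
       [-0.98615182,  0.02060621, -0.16455992],
       [ 0.16474947,  0.00785494, -0.98630417]]), 't': array([0.2681986 , 0.58981096, 0.81724941])}
{'mtx': array([[412.53980588,   0.        , 315.94610671],
       [  0.        , 412.53980588, 233.47412306],
       [  0.        ,   0.        ,   1.        ]]), 'tool_from_camera': array([[ 3.74709161e-05, -9.58805757e-01, -2.84062527e-01,
         7.33929718e-02],
       [ 9.99999591e-01,  2.92508869e-04, -8.55404228e-04,
         6.23140434e-04],
       [ 9.03257307e-04, -2.84062378e-01,  9.58805376e-01,
        -1.42660092e-01],
       [ 0.00000000e+00,  0.00000000e+00,  0.00000000e+00,
         1.00000000e+00]])}
```

View pics/top0.png

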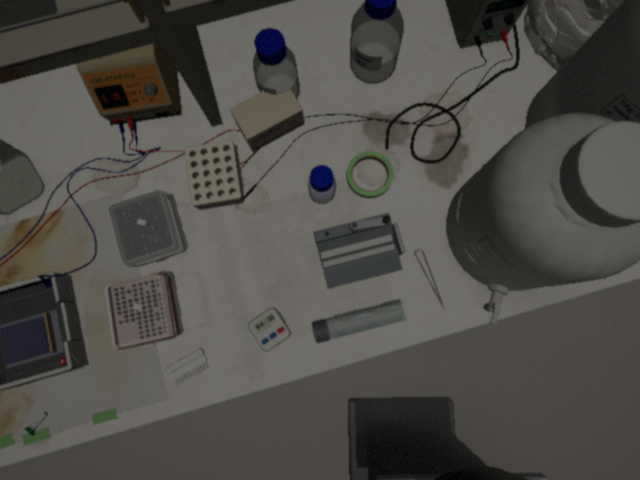

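View pics/scene0.png

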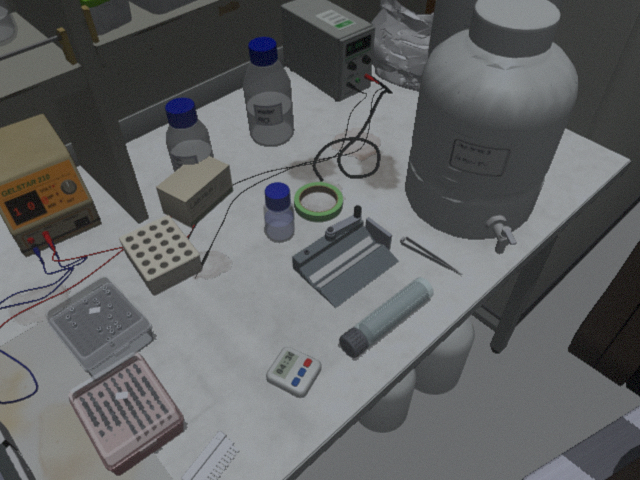

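The top view shows the tube at about (313–404, 300–342) with its cap on the left (+y). The cradle is at (314–405, 213–287), with the stop on the right and the knob near (386, 217). Next I'll enlarge it.

```bash
python3 - <<'E'
import cv2
im=cv2.imread("pics/top0.png")[200:350,300:450]
im=cv2.convertScaleAbs(im,alpha=1.6)
a=cv2.resize(im,(600,600),interpolation=cv2.INTER_CUBIC)
cv2.imwrite("pics/topc.png",a)
im=cv2.imread("pics/scene0.png")[190:365,280:480]
im=cv2.convertScaleAbs(im,alpha=1.6)
cv2.imwrite("pics/scenec.png",cv2.resize(im,(680,595),interpolation=cv2.INTER_CUBIC))
E
```

```text
(no output)
```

View pics/topc.png

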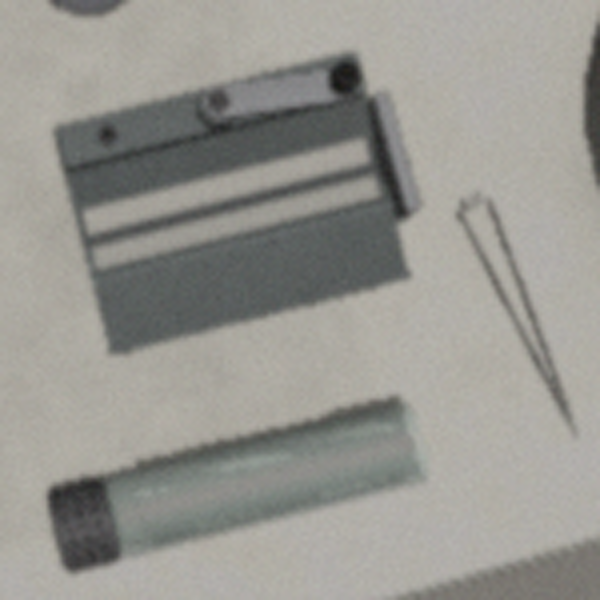

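View pics/scenec.png

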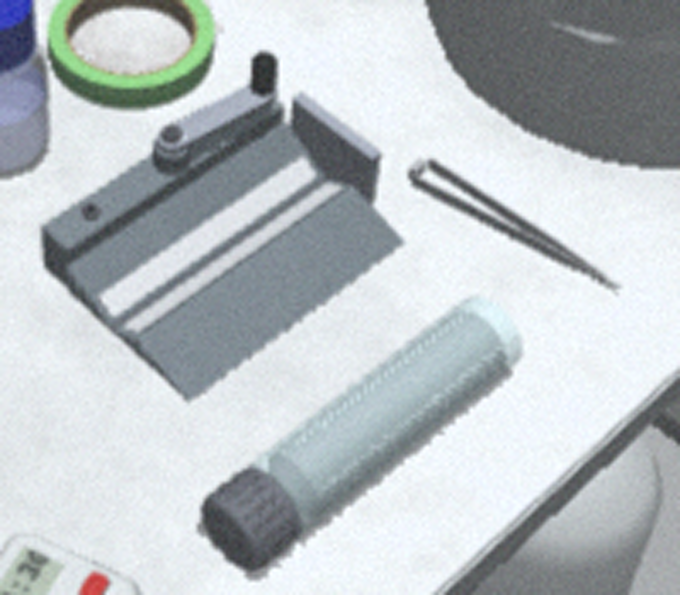

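The crops show these corners clearly:
- **Ramp foot:** (114,353) and (409,275)
- **Rail back:** (56,130) and (355,53)
- **Pivot:** (218,100)
- **Knob:** (346,77)
- **Tube corners:** (50,487), (72,570), (403,398) and (425,480)

I'll cast rays onto planes at the known heights.

```bash
cat > h.py <<'E'
import numpy as np
from station import bot
def ray(n,uv,z):
    c=bot.calibration(n);R,t=np.array(c["R"]),np.array(c["t"])
    d=R.T@np.linalg.solve(c["mtx"],[uv[0],uv[1],1]);o=-R.T@t
    return o+d*(z-o[2])/d[2]
E
python3 - <<'E'
from h import *
T=lambda p,z:ray("top",(300+p[0]/4-.4,200+p[1]/4-.4),z)
S=lambda p,z:ray("scene",(280+p[0]/3.4-.35,190+p[1]/3.4-.35),z)
P={}
for k,p,z in[("rampL",(114,353),.001),("rampR",(409,275),.001),("railL",(56,130),.034),("railR",(357,53),.034),("pivot",(218,100),.058),("knob",(346,77),.0755),
 ("capA",(50,487),.02),("capB",(72,570),.02),("baseA",(403,398),.02),("baseB",(425,480),.02)]:
    P[k]=T(p,z);print("T",k,P[k].round(4))
for k,p,z in[("rampL",(190,399),.001),("rampR",(403,241),.001),("railL",(45,232),.034),("pivot",(172,132),.058),("knob",(264,57),.0755)]:
    print("S",k,S(p,z).round(4))
y=P["rampL"]-P["rampR"];print("len",np.linalg.norm(y));y2=P["railL"]-P["railR"];print("len",np.linalg.norm(y2))
a=lambda v:np.degrees(np.arctan2(v[1],v[0]))
print("yaw y-axis",a(y),a(y2))
for th in (a(y),a(y2)):
  th=np.radians(th);Y=np.array([np.cos(th),np.sin(th),0]);X=np.array([Y[1],-Y[0],0])
  for k,c in dict(rampL=(-58,80),rampR=(-58,-75),railL=(56,80),railR=(56,-75),pivot=(44,0)).items():
    print(k,(P[k]-X*c[0]/1e3-Y*c[1]/1e3).round(4)[:2])
cap=(P["capA"]+P["capB"])/2;base=(P["baseA"]+P["baseB"])/2
print("tube",cap,base,np.linalg.norm(cap-base),a(cap-base),(cap+base)/2, np.linalg.norm(P["capA"]-P["capB"]))
E
```

```text
T rampL [0.5085 0.2432 0.001 ]
T rampR [0.5446 0.0941 0.001 ]
T railL [0.6163 0.2695 0.034 ]
T railR [0.6519 0.12   0.034 ]
T pivot [0.6247 0.1911 0.058 ]
T knob [0.6309 0.1319 0.0755]
T capA [0.4433 0.2757 0.02  ]
T capB [0.4039 0.2657 0.02  ]
T baseA [0.4827 0.1032 0.02  ]
T baseB [0.4432 0.0945 0.02  ]
S rampL [0.5084 0.2444 0.001 ]
S rampR [0.5447 0.0954 0.001 ]
S railL [0.6133 0.2712 0.034 ]
S pivot [0.6246 0.1916 0.058 ]
S knob [0.6349 0.1314 0.0755]
len 0.1534063190359362
len 0.15366989654919733
yaw y-axis 103.62632943411036 103.3894433455337
rampL [0.5837 0.1791]
rampR [0.5833 0.1806]
railL [0.5807 0.1786]
railR [0.5798 0.1797]
pivot [0.582  0.1807]
rampL [0.5834 0.1788]
rampR [0.5837 0.1805]
railL [0.5803 0.1787]
railR [0.58 0.18]
pivot [0.5819 0.1809]
tube [0.42357104 0.2706994  0.02      ] [0.46293514 0.09882781 0.02      ] 0.17632179867242162 102.90007940492141 [0.44325309 0.1847636  0.02      ] 0.040668327975560234
```

```bash
python3 - <<'E'
from h import *
import cv2
def tri(a,b):
    M=[]
    for n,uv in(("top",a),("scene",b)):
        c=bot.calibration(n);P=c["mtx"]@np.c_[c["R"],c["t"]]
        M.append(P)
    X=cv2.triangulatePoints(M[0],M[1],np.float64(a),np.float64(b)).ravel();return X[:3]/X[3]
print("spigot tip",tri((491,318),(504,243)))
for uv in((408,205),(430,225),(460,235),(485,236)): print(uv,ray("scene",uv,0).round(3))
for uv in((448,230),(465,270),(490,285),(545,285)):print(uv,ray("top",uv,.06).round(3),ray("top",uv,.2).round(3))
print("shoulder/cap",ray("top",(560,180),.4))
for uv in((515,55),(475,30)):print(ray("scene",uv,.35))
print("tool cam check timer",ray("top",(270,330),.019),"bench edge",ray("top",(500,320),0),ray("top",(400,350),0))
E
```

```text
spigot tip [ 0.44684814 -0.04711679  0.07002588]
(408, 205) [ 0.656 -0.002  0.   ]
(430, 225) [ 0.591 -0.008  0.   ]
(460, 235) [ 0.544 -0.042  0.   ]
(485, 236) [ 0.52  -0.081  0.   ]
(448, 230) [0.61  0.013 0.06 ] [0.584 0.052 0.2  ]
(465, 270) [ 0.533 -0.014  0.06 ] [0.52 0.03 0.2 ]
(490, 285) [ 0.504 -0.058  0.06 ] [ 0.496 -0.007  0.2  ]
(545, 285) [ 0.502 -0.16   0.06 ] [ 0.494 -0.092  0.2  ]
shoulder/cap [ 0.60266732 -0.02497743  0.4       ]
[ 0.560647   -0.07226819  0.35      ]
[ 0.64731823 -0.06946043  0.35      ]
tool cam check timer [0.42835439 0.35736212 0.019     ] bench edge [ 0.4387027  -0.09413642  0.        ] [0.3847076 0.1053168 0.       ]
```

>>> jog_arm(plan=[[1, 0, 0, -0.06, 0], [1, 0, 0, -0.1, 0], [1, 0, 0, -0.1, 0]])

```text
t: 0.48
tool_pos: [0.2873, -0.6125, 0.3367]
tool_rot: [0.004, 0.976, 0.218, 0.0]
ft_force: [-0.3, 0.4, -0.2]
finger_gap: 0.0852
finger_force: 0.0
```

```bash
python3 - <<'E'
from h import *
s=bot.read_state();q=s["joint_positions"];print(q)
f=lambda j2,j3:np.array([[np.sin(j2),np.sin(j2+j3)],[np.cos(j2),np.cos(j2+j3)]])
A=f(.287202,1.578216);B=f(q[1],q[2])
ra=np.array([np.hypot(.28662,-.61039),.2299]);p=s["tool_pos"];rb=np.array([np.hypot(*p[:2]),p[2]])
L=np.linalg.solve(B-A,rb-ra);c=ra-A@L;print(L,c, np.arctan2(p[1],p[0]))
for z in(.0,.1,.2,.3,.4,.5):
  best=None
  for j2 in np.linspace(-.9,1,400):
    for j3 in np.linspace(.21,2.48,200):
      if .24<np.pi-j2-j3<2.81:
        x=f(j2,j3)@L+c
        if abs(x[1]-z)<.004 and (best is None or x[0]<best[0]):best=(x[0],j2,j3)
  print(z,best)
E
```

```text
[-1.28192156e+00  2.28464978e-01  1.45661388e+00  3.75162883e-05
  1.44764718e+00 -1.50004784e-01]
[0.33331063 0.57760521] [0.02720019 0.07796546] -1.1322049938406895
0.0 (np.float64(0.39371237265776493), np.float64(-0.11428571428571443), np.float64(2.48))
0.1 (np.float64(0.4017290773114751), np.float64(-0.4000000000000001), np.float64(2.48))
0.2 (np.float64(0.38119991167657735), np.float64(-0.6714285714285715), np.float64(2.48))
0.3 (np.float64(0.3435334739791135), np.float64(-0.9), np.float64(2.4457788944723617))
0.4 (np.float64(0.33264121361553667), np.float64(-0.9), np.float64(2.274673366834171))
0.5 (np.float64(0.3023612813442284), np.float64(-0.8952380952380953), np.float64(2.0807537688442213))
```

>>> jog_arm(plan=[[1, 0.04, -0.04, 0, 6], [1, 0.08, -0.08, 0, 11.6], [1, 0.12, -0.12, 0, 11.6], [1, 0.156, -0.161, 0, 11.6], [1, 0.19, -0.22, 0, 11.6], [1, 0.22, -0.275, 0, 11.6], [1, 0.25, -0.33, 0, 11.6], [1, 0.271, -0.383, 0, 11.6]])

```text
t: 1.48
tool_pos: [0.3687, -0.1473, 0.3294]
tool_rot: [-0.001, 0.993, 0.118, -0.001]
ft_force: [1.0, 0.6, -1.3]
finger_gap: 0.0855
finger_force: 0.0
```

>>> jog_arm(plan=[[1, 0.02, -0.055, 0, 0], [1, 0.04, -0.11, 0, 0], [1, 0.06, -0.165, 0, 0], [1, 0.08, -0.22, 0, 0], [1, 0.1, -0.27, 0, 0], [1, 0.111, -0.3055, 0, 0], [1, 0.111, -0.3055, 0.05, 0], [1, 0.111, -0.3055, 0.1, 0]])

```text
t: 2.48
tool_pos: [0.405, 0.1741, 0.2289]
tool_rot: [0.0, 0.993, 0.119, -0.0]
ft_force: [-0.2, 1.0, -0.5]
finger_gap: 0.0854
finger_force: 0.0
```

```bash
python3 - <<'E'
from h import *
import cv2
s=bot.read_state();print(s["tool_pos"],s["tool_rot"],s["joint_positions"])
cv2.imwrite("pics/w1.png",cv2.convertScaleAbs(bot.get_image("wrist"),alpha=1.5))
E
```

```text
[0.40501776 0.1741003  0.22888158] [ 5.70984371e-05  9.92916782e-01  1.18810835e-01 -4.96971014e-04] [ 1.75090527e-01 -2.52479846e-01  2.12736233e+00 -6.11762626e-05
  1.26770895e+00  1.50772082e+00]
```

View pics/w1.png

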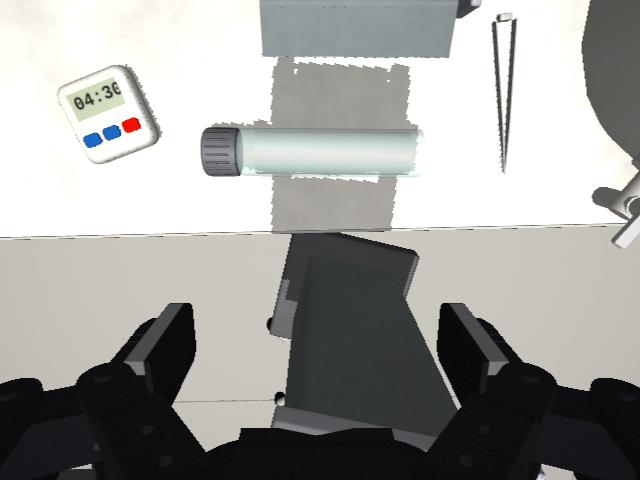

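The wrist view shows the tube parallel to the ramp foot. It spans columns 202–420 and rows 128–176, the ramp foot is at row 57, and the bench edge is near row 235. Now I'll convert these into tool coordinates.

```bash
cat >> h.py <<'E'
from scipy.spatial.transform import Rotation as Ro
def wray(s,uv,z):
    c=bot.calibration("wrist");T=np.array(c["tool_from_camera"])
    q=s["tool_rot"];R=Ro.from_quat([q[1],q[2],q[3],q[0]]).as_matrix()
    d=R@T[:3,:3]@np.linalg.solve(c["mtx"],[uv[0],uv[1],1]);o=R@T[:3,3]+s["tool_pos"]
    return o+d*(z-o[2])/d[2]
C=np.array([.582,.180]);X=np.array([.9724,.2334]);Y=np.array([-.2334,.9724])
cr=lambda p:np.round(1e3*np.array([(p[:2]-C)@X,(p[:2]-C)@Y]),1)
E
python3 - <<'E'
from h import *
s=bot.read_state();print("tcp",cr(s["tool_pos"]))
for k,uv,z in[("cap",(202,152),.02),("base",(418,152),.02),("near",(320,176),.018),("far",(320,128),.022),("rampL",(262,55),.001),("rampR",(449,57),.001),("edge",(316,233),0),("tipL",(192,303),.24),("tipR",(440,303),.24)]:
    p=wray(s,uv,z);print(k,p.round(4),cr(p))
E
```

```text
tcp [-178.3   35.5]
cap [0.4156 0.2727 0.02  ] [-140.2  129. ]
base [0.4572 0.1009 0.02  ] [-139.8  -47.8]
near [0.4188 0.174  0.018 ] [-160.1   32.3]
far [0.4569 0.1834 0.022 ] [-120.8   32.5]
rampL [0.5004 0.2421 0.001 ] [-64.9  79.4]
rampR [0.5344 0.0949 0.001 ] [-66.1 -71.7]
edge [0.364  0.1642 0.    ] [-215.7   35.5]
tipL [0.4041 0.2153 0.24  ] [-164.8   75.8]
tipR [0.4233 0.1364 0.24  ] [-164.5   -5.3]
```

>>> jog_arm(plan=[[1, 0, -0.0025, 0.06, 0], [1, 0, -0.0025, 0.12, 0], [1, 0, -0.0025, 0.175, 0], [1, 0, -0.0025, 0.21, 0], [1, 0, -0.0025, 0.226, 0], [1, 0, -0.0025, 0.226, 0]])

```text
t: 3.28
tool_pos: [0.4047, 0.1757, 0.0048]
tool_rot: [0.0, 0.993, 0.118, -0.001]
ft_force: [-0.0, -0.6, 0.7]
finger_gap: 0.0852
finger_force: 0.0
```

>>> jog_arm(plan=[[1, 0.01, 0, 0, 0], [1, 0.02, 0, 0, 0], [1, 0.03, 0, 0, 0], [1, 0.04, 0, 0, 0], [1, 0.05, 0, 0, 0], [1, 0.06, 0, 0, 0], [1, 0.07, 0, 0, 0], [1, 0.07, 0, 0, 0]])

```text
t: 4.28
tool_pos: [0.4742, 0.1924, 0.0055]
tool_rot: [-0.0, 0.993, 0.118, 0.0]
ft_force: [-1.1, 0.7, -0.3]
finger_gap: 0.0854
finger_force: 0.0
```

```bash
python3 - <<'E'
from h import *
import cv2
s=bot.read_state();print(s["tool_pos"],cr(s["tool_pos"]),s["ft_force"])
a=cv2.resize(cv2.convertScaleAbs(bot.get_image("top")[190:360,280:450],alpha=1.6),(510,510))
b=cv2.convertScaleAbs(bot.get_image("wrist"),alpha=1.2)
b=cv2.resize(b,(290,218));o=np.zeros((510,800,3),np.uint8);o[:,:510]=a;o[:218,510:]=b
cv2.imwrite("pics/p2.png",o)
E
```

```text
[0.47423976 0.19243869 0.00548389] [-101.9   37.2] [-1.09910481  0.66102112 -0.34601603]
```

View pics/p2.png

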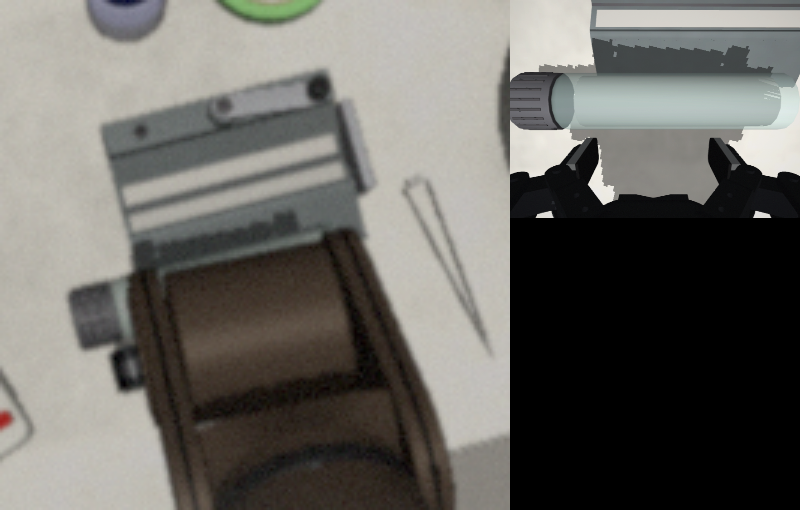

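The tube is square to the ramp and both fingers are just behind it. I'll push on up the ramp.

>>> jog_arm(plan=[[1, 0.01, 0, 0, 0], [1, 0.02, 0, 0, 0], [1, 0.03, 0, 0, 0], [1, 0.04, 0, 0, 0], [1, 0.047, 0, 0, 0], [1, 0.053, 0, 0, 0], [1, 0.058, 0, 0, 0], [1, 0.062, 0, 0, 0]])

```text
t: 5.38
tool_pos: [0.5343, 0.2069, 0.0055]
tool_rot: [-0.0, 0.993, 0.118, 0.001]
ft_force: [0.4, 0.1, -0.1]
finger_gap: 0.0856
finger_force: 0.0
```

```bash
python3 - <<'E'
from h import *
import cv2
bot.get_image("wrist")
s=bot.read_state();print(s["tool_pos"],cr(s["tool_pos"]),s["ft_force"])
b=cv2.convertScaleAbs(bot.get_image("wrist"),alpha=1.2)
cv2.imwrite("pics/p3.png",b)
E
```

```text
[0.53465683 0.20697805 0.00557983] [-39.7  37.3] [ 0.20343716 -0.74239768 -0.08197343]
```

View pics/p3.png

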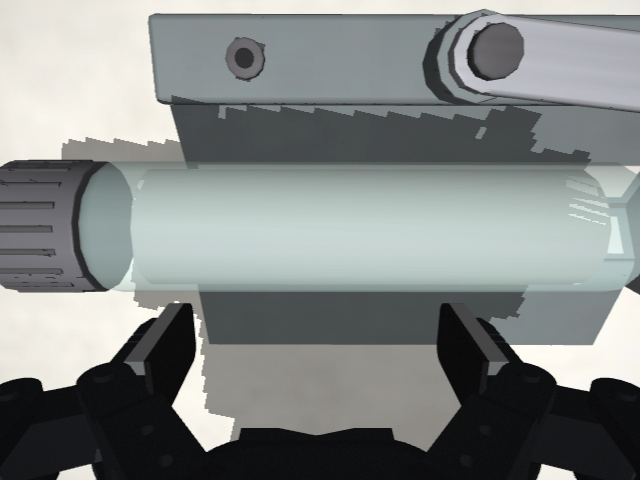

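The tube is parallel to the V at rows 164–291 and near the seat. The fingers now carry no load. I'll work out where the axis lies.

```bash
python3 - <<'E'
from h import *
s=bot.read_state();T=bot.calibration("wrist")["tool_from_camera"]
c=cr(s["tool_pos"])
print(c,s["tool_pos"][2])
# camera ray angles in the x-z plane: tangent lines to a circle r=20 at height h
a=[wray(s,(320,r),z) for r in (164,291) for z in (.025,.06)]
p=[(cr(x)[0],1e3*x[2]) for x in a]; print(p)
for h in (25,28,32):
  r=[]
  for i,sg in((0,-1),(2,1)):
    (x0,z0),(x1,z1)=p[i],p[i+1]; m=(x1-x0)/(z1-z0); xh=x0+m*(h-z0)
    r.append(xh+sg*20*np.hypot(1,m))
  print(h,r)
for uv in((0,225),(640,225),(150,100),(400,103)): print(cr(wray(s,uv,.034)))
E
```

```text
[-40.2  37.3] 0.005506204504057994
[(np.float64(18.3), np.float64(24.999999999999993)), (np.float64(22.5), np.float64(60.0)), (np.float64(-22.7), np.float64(24.999999999999993)), (np.float64(-6.8), np.float64(60.0))]
25 [np.float64(-1.8434852992226745), np.float64(-0.7329746191790285)]
28 [np.float64(-1.483485299222675), np.float64(0.6298825236781127)]
32 [np.float64(-1.0034852992226746), np.float64(2.447025380820971)]
[  1.9 127.8]
[  2.1 -55.9]
[36.1 80.9]
[35.4 14.9]
```

```bash
python3 - <<'E'
from h import *
import cv2
im=cv2.imread("pics/top0.png");sc=cv2.imread("pics/scene0.png")
for n,i,box in(("top",im,(150,210,300,345)),("scene",sc,(175,215,255,300))):
    r0,r1,c0,c1=box;h=i[r0:r1,c0:c1].astype(int);m=(h[...,0]-h[...,2]>50)
    v,u=np.nonzero(m);print(n,u.mean()+c0,v.mean()+r0);p=ray(n,(u.mean()+c0,v.mean()+r0),.1);print(p.round(3),cr(p))
E
```

```text
top 321.1171662125341 176.46594005449592
[0.709 0.252 0.1  ] [140.   40.8]
scene 276.659375 190.365625
[0.716 0.25  0.1  ] [146.5  37. ]
```

>>> jog_arm(plan=[[1, -0.01, 0, -0.03, 0], [1, -0.01, 0, -0.08, 0], [-1, 0.01, -0.04, -0.1, 0], [-1, 0.04, -0.09, -0.1, 0], [-1, 0.042, -0.125, -0.1, 0], [-1, 0.042, -0.13, -0.1, 0]])

```text
t: 6.22
tool_pos: [0.5432, 0.3449, 0.1052]
tool_rot: [-0.0, 0.993, 0.119, -0.0]
ft_force: [-0.4, 0.3, -0.0]
finger_gap: 0.0127
finger_force: 0.0
```

>>> jog_arm(plan=[[-1, 0, 0, 0.04, 0], [-1, 0, 0, 0.085, 0], [-1, 0, 0, 0.087, 0], [-1, 0, 0.01, 0.087, 0], [-1, 0, 0.018, 0.087, 0], [-1, 0, 0.022, 0.087, 0], [-1, 0, 0.026, 0.087, 0], [-1, 0, 0.03, 0.087, 0]])

```text
t: 7.22
tool_pos: [0.5514, 0.3142, 0.0191]
tool_rot: [-0.001, 0.993, 0.118, 0.001]
ft_force: [0.3, 2.2, 0.6]
finger_gap: -0.0001
finger_force: 0.9
```

>>> jog_arm(plan=[[-1, 0, 0.003, 0, 0], [-1, 0, 0.006, 0, 0], [-1, 0, 0.009, 0, 0], [-1, 0, 0.012, 0, 0], [-1, 0, 0.014, 0, 0], [-1, 0, 0.016, 0, 0], [-1, 0, 0.016, 0, 0]])

```text
t: 8.1
tool_pos: [0.5547, 0.298, 0.0182]
tool_rot: [0.0, 0.993, 0.118, -0.0]
ft_force: [-0.5, 0.5, 0.5]
finger_gap: 0.0001
finger_force: 0.3
```

```bash
python3 - <<'E'
from h import *
import cv2
s=bot.read_state();print(s["tool_pos"],cr(s["tool_pos"]),s["ft_force"])
b=cv2.convertScaleAbs(bot.get_image("wrist"),alpha=1.2)
a=cv2.resize(cv2.convertScaleAbs(bot.get_image("scene")[170:350,260:460],alpha=1.5),(400,360),interpolation=cv2.INTER_CUBIC)
b=cv2.resize(b,(400,300));o=np.zeros((360,800,3),np.uint8);o[:,:400]=a;o[:300,400:]=b
cv2.imwrite("pics/p4.png",o)
E
```

```text
[0.55471405 0.29795993 0.0181981 ] [  1.  121.1] [-0.51498286  0.47283343  0.52865288]
```

View pics/p4.png

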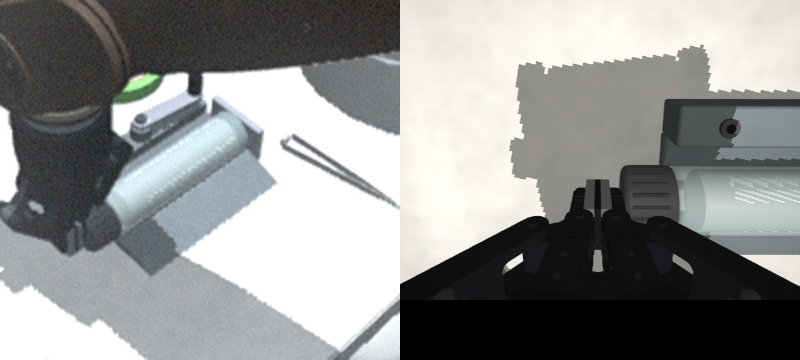

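The fingers are on the cap end and the base is near the plate. I'll keep pushing until the force rises.

>>> jog_arm(plan=[[-1, 0, 0.002, 0, 0], [-1, 0, 0.004, 0, 0], [-1, 0, 0.005, 0, 0], [-1, 0, 0.006, 0, 0], [-1, 0, 0.006, 0, 0]])

```text
t: 8.82
tool_pos: [0.555, 0.296, 0.0184]
tool_rot: [-0.003, 0.993, 0.117, -0.0]
ft_force: [-2.5, 12.7, 0.1]
finger_gap: -0.0002
finger_force: 6.4
```

The force is 12.7 N after 2 mm of travel, with the TCP at y ≈ 119, so the base is on the stop. I'll back off and lift, then check the arm's clearance to the carboy.

>>> jog_arm(plan=[[-1, 0, -0.006, 0, 0], [-1, 0, -0.03, 0, 0], [-1, 0, -0.03, -0.06, 0], [-1, 0, -0.03, -0.12, 0], [-1, 0, -0.03, -0.15, 0], [-1, 0, -0.03, -0.15, 0]])

```text
t: 9.57
tool_pos: [0.5512, 0.3218, 0.1722]
tool_rot: [-0.0, 0.993, 0.118, 0.004]
ft_force: [-0.5, -0.5, -1.2]
finger_gap: -0.0002
finger_force: 0.0
```

```bash
python3 - <<'E'
from h import *
import cv2
print(bot.read_state()["joint_positions"],bot.read_state()["tool_pos"])
P=np.array([ray("scene",u,0)[:2] for u in((408,205),(420,218),(430,225),(445,231),(460,235),(485,236))])
A=np.c_[2*P,np.ones(len(P))];k=np.linalg.lstsq(A,(P**2).sum(1),rcond=None)[0];print("carboy base circle",k[:2],np.sqrt(k[2]+k[0]**2+k[1]**2))
for n in("top","scene"):
    c=bot.calibration(n);print(n,"cam",(-c["R"].T@c["t"]).round(3))
# forearm edges seen in p2 (crop scale 3, offset 280,190)
for uv in((130,270),(360,250),(175,500),(450,500)):
    w=(280+uv[0]/3,190+uv[1]/3);print(uv,[ray("top",w,z)[:2].round(3) for z in(.2,.3,.4)])
t=cv2.resize(bot.get_image("top"),(400,300));sc=cv2.resize(bot.get_image("scene"),(400,300))
cv2.imwrite("pics/p5.png",cv2.convertScaleAbs(np.hstack([t,sc]),alpha=1.5))
E
```

```text
[ 3.70137766e-01  2.55246336e-01  1.72619824e+00 -1.05542503e-03
  1.15306259e+00  1.70515097e+00] [0.55119857 0.3218486  0.17222216]
carboy base circle [ 0.63632905 -0.12425024] 0.12414956055785296
top cam [0.452 0.25  0.906]
scene cam [0.042 0.524 0.764]
(130, 270) [array([0.508, 0.252]), array([0.5  , 0.251]), array([0.492, 0.251])]
(360, 250) [array([0.516, 0.132]), array([0.507, 0.148]), array([0.498, 0.165])]
(175, 500) [array([0.391, 0.231]), array([0.4  , 0.234]), array([0.409, 0.236])]
(450, 500) [array([0.389, 0.092]), array([0.398, 0.114]), array([0.407, 0.137])]
```

View pics/p5.png

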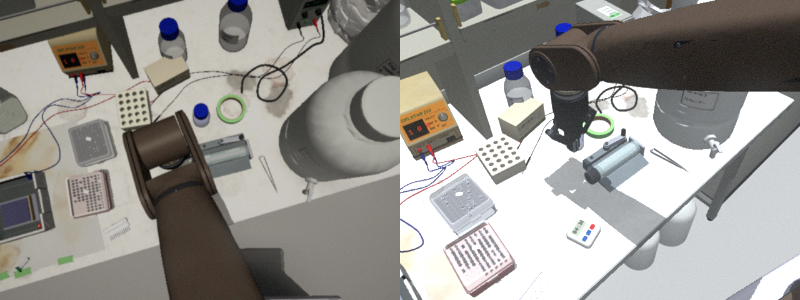

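The base is seated. The forearm runs in line above the tool, so it clears the carboy, which is at about (0.636, -0.124) with a radius of 0.124 m. Next I'll go to the knob's far side.

>>> jog_arm(plan=[[-1, 0.02, 0.055, 0, 0], [-1, 0.04, 0.11, 0, 0], [-1, 0.06, 0.165, 0, 0], [-1, 0.068, 0.205, 0, 0], [-1, 0.068, 0.205, 0.04, 0], [-1, 0.068, 0.205, 0.09, 0], [-1, 0.068, 0.205, 0.111, 0], [-1, 0.068, 0.205, 0.111, 0]])

```text
t: 10.68
tool_pos: [0.6608, 0.1381, 0.0537]
tool_rot: [-0.0, 0.993, 0.118, -0.003]
ft_force: [0.7, -0.4, 0.5]
finger_gap: -0.0001
finger_force: 0.0
```

>>> jog_arm(plan=[[-1, -0.01, 0, 0, 0], [-1, -0.02, -0.001, 0, 0], [-1, -0.03, -0.003, 0, 0], [-1, -0.038, -0.007, 0, 0], [-1, -0.045, -0.011, 0, 0], [-1, -0.051, -0.016, 0, 0], [-1, -0.056, -0.02, 0, 0], [-1, -0.056, -0.02, 0, 0]])

```text
t: 11.68
tool_pos: [0.6038, 0.1453, 0.0574]
tool_rot: [-0.0, 0.993, 0.118, 0.0]
ft_force: [0.6, 1.9, -0.2]
finger_gap: 0.0001
finger_force: 0.7
```

>>> jog_arm(plan=[[-1, 0.015, 0, 0, 0], [-1, 0.015, 0, -0.05, 0], [-1, 0.0, 0.036, -0.06, 0], [-1, -0.017, 0.036, -0.06, 0], [-1, -0.017, 0.036, -0.06, 0], [-1, -0.017, 0.036, -0.06, 0]])

```text
t: 12.42
tool_pos: [0.5958, 0.1057, 0.1168]
tool_rot: [0.0, 0.993, 0.118, -0.001]
ft_force: [0.1, -0.3, 0.2]
finger_gap: -0.0001
finger_force: 0.0
```

```bash
python3 - <<'E'
from h import *
import cv2
s=bot.read_state();im=bot.get_image("wrist");print(cr(s["tool_pos"]),s["tool_pos"][2])
cv2.imwrite("pics/p6.png",cv2.convertScaleAbs(im,alpha=1.2))
E
```

```text
[ -3.9 -75.5] 0.11678924429133047
```

View pics/p6.png

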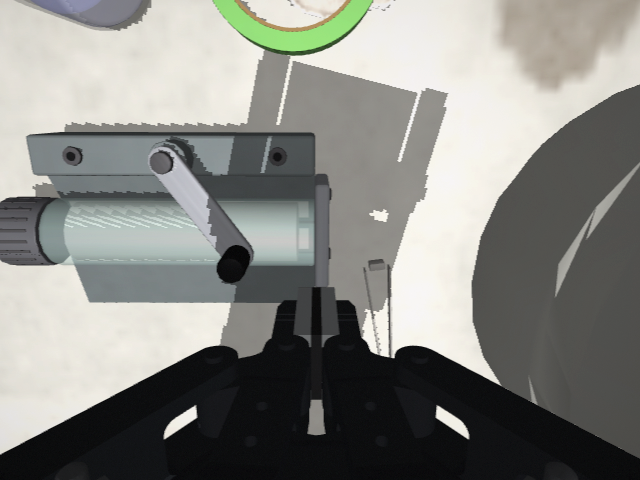

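The keeper arm is about 50° round, with the knob top at (232, 267) and the tube base against the plate at column ~315. I'll take the knob position from that.

```bash
python3 - <<'E'
from h import *
s=bot.read_state();print(cr(s["tool_pos"]),cr(wray(s,(232,267),.0755)),cr(wray(s,(162,161),.058)))
E
```

```text
[ -3.7 -75.4] [ -1.5 -35.6] [46.6 -1. ]
```

>>> jog_arm(plan=[[-1, -0.002, 0, 0.04, 0], [-1, -0.002, 0, 0.056, 0], [-1, -0.002, -0.01, 0.056, 0], [-1, -0.004, -0.02, 0.056, 0], [-1, -0.006, -0.028, 0.056, 0], [-1, -0.008, -0.035, 0.056, 0], [-1, -0.01, -0.041, 0.056, 0], [-1, -0.012, -0.046, 0.056, 0]])

```text
t: 13.48
tool_pos: [0.5739, 0.1481, 0.0619]
tool_rot: [-0.0, 0.993, 0.118, 0.001]
ft_force: [0.1, -0.1, 0.7]
finger_gap: 0.0001
finger_force: 0.3
```

>>> jog_arm(plan=[[-1, 0, -0.003, 0, 0], [-1, 0, -0.005, 0, 0], [-1, 0, -0.007, 0, 0], [-1, 0, -0.008, 0, 0], [-1, 0, -0.008, 0, 0]])

```text
t: 14.1
tool_pos: [0.5717, 0.1554, 0.0612]
tool_rot: [-0.0, 0.993, 0.118, -0.0]
ft_force: [-0.2, -0.0, -0.0]
finger_gap: 0.0001
finger_force: 0.1
```

>>> jog_arm(plan=[[-1, 0, -0.001, 0, 0], [-1, 0, -0.002, 0, 0], [-1, 0, -0.003, 0, 0], [-1, 0, -0.004, 0, 0], [-1, 0, -0.004, 0, 0]])

```text
t: 14.72
tool_pos: [0.5711, 0.1574, 0.0613]
tool_rot: [0.002, 0.993, 0.118, 0.0]
ft_force: [0.3, -7.2, -0.2]
finger_gap: -0.0002
finger_force: 3.5
```

The force is 7 N at the keeper stop. I'll let go, back away, lift, and check.

>>> jog_arm(plan=[[-1, 0, 0.003, 0, 0], [-1, 0, 0.025, 0, 0], [-1, 0, 0.055, 0, 0], [-1, 0, 0.055, -0.05, 0], [-1, 0, 0.055, -0.07, 0], [-1, 0, 0.055, -0.07, 0]])

```text
t: 15.48
tool_pos: [0.5851, 0.1056, 0.1335]
tool_rot: [0.0, 0.993, 0.118, 0.002]
ft_force: [-0.9, 0.0, -0.3]
finger_gap: 0.0
finger_force: 0.0
```

```bash
python3 - <<'E'
from h import *
import cv2
s=bot.read_state();im=bot.get_image("wrist");print(cr(s["tool_pos"]),s["tool_pos"][2],s["ft_force"])
g=cv2.medianBlur(im.max(2),5);_,m=cv2.threshold(g,28,255,cv2.THRESH_BINARY_INV);m[350:]=0
for c in cv2.findContours(m,cv2.RETR_EXTERNAL,cv2.CHAIN_APPROX_SIMPLE)[0]:
    if cv2.contourArea(c)>150:
        (u,v),r=cv2.minEnclosingCircle(c);print((u,v),r,cr(wray(s,(u,v),.07)))
E
```

```text
[-14.3 -73.1] 0.13350238559718983 [-0.90396872  0.03020441 -0.27890238]
(315.5, 341.0409851074219) 53.09996795654297 [-64.9 -73.2]
(179.5, 253.5) 18.506855010986328 [-12.7  -1.2]
```

```bash
python3 -c "
from station import bot
print(bot.hand_in())"
```

```text
the job is handed in; nothing more can be done
None
```

I rolled the tube into the V, pushed its base against the end stop, swung the keeper fully across it to its stop (about 90°), and handed the job in at about 15.5 s; no verdict came back.

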